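Carry the freshly bled damper upright to the test cradle

TASK

The tall, freshly bled damper strut slowly topples sideways on its greased pivot once its cradle no longer supports it: lift its carrier by the handle, balance the strut upright in the air, above the tops of the cheeks and with nothing touching it, for five seconds on end so that the air bubbles rise. Then set the carrier down gently, fully home and level in the empty test cradle with the strut between the two cheeks, and let go. Never let the strut or the carrier lean more than about 25 degrees, do not touch the strut, and leave the other things on the bench alone.

Things in the scene. Friction and masses are not known exactly. Their poses are not given: they have to be found in the camera images.
- carrier: Loose bare-steel carrier, 0.50 kg: flat bar 255 long (own x -100 to +155), 36 wide (y), 10 thick; z up. Origin: centre of the underside directly below the handle. Counterweight block at x -100 to -54, 44 high. Clevis at x = +140, 42 high, with the strut's pivot pin 30 above the underside, along the carrier's x. With the strut: 0.78 kg, centre of mass within 25 of the handle along x.
- strut: Aluminium damper strut pinned in the clevis; tips sideways only, about the carrier's x axis (positive turns the top to the carrier's -y). Origin on the pin, z up along the strut, x as the carrier's. Tube diameter 36 up to 130, rod diameter 14 to 190, heavy head diameter 52 from 190 to 250. 0.28 kg (varies), centre of mass 160 above the pin. At the start it leans up to 0.15 rad against a cheek.
- strut_top (a point): centre of the strut head's top face, 250 from the pin. Inertia about the pin 0.0094 kg m2. The pivot is viscous (0.40 N m s/rad), no dry friction or spring, stops at 0.9 rad: the strut follows the carrier's sideways tilt, and any lean from vertical grows e-fold in about 0.95 s (0.75 to 1.15): lean rate = carrier tilt rate + lean / 0.95 s
- handle_top (a point): centre of the top face of the carrier's handle: a black square post 24 x 24 at the carrier's x = y = 0, its top 105 above the underside. Grip it from above near the top, either way round; all other parts of the carrier stay below 45 (the strut, 140 away, is taller)
- bleed_cradle: Fixed dark steel cradle holding the carrier at the start. Tray floor 12 above the bench, inside own x -119 to +174 and y -30 to +30, rim top 22 above the bench. Two upright cheeks at x 120 to 160, inner faces y = -30 and +30, 6 thick, tops 130 above the bench, beside the strut. Origin on the bench below the carrier's home origin; x points to the cheeks, as the carrier's x does.
- test_cradle: The empty cradle, fixed, for the carrier: same tray, cheeks, origin and axes as the bleed cradle, plus four bolted ears 8 high beside the tray. On the other side of the bench (left or right varies). Home: the carrier's underside on the tray floor, 12 above this origin, x axes parallel, strut between the cheeks; play 12 sideways, 19 lengthwise.
- bearing: bystander: steel bearing ring, diameter 52, 16 high, between the cradles (origin: centre of underside)
- bush: bystander: brass bush, diameter 36, 40 high, between the cradles (origin: centre of underside)
- bolt_tin: bystander: open grey tin 75 x 60 x 35, between the cradles (origin: centre of underside)
- solvent: bystander: white bottle, diameter 60, 130 high, at the back (origin: centre of underside)
- cup: bystander: clear cup, diameter 76, 70 high, at the back (origin: centre of underside)
- spanner: bystander: steel spanner lying at the left
- part_box: bystander: cardboard box 100 x 70 x 50 at the right (origin: centre of underside)

How it is judged (in metres and radians):
On the way:
1. the carrier is in the air above the cheeks' tops and the strut stands free, upright within 0.15 rad, for 5 s on end (height (world z) of carrier above 0.13 m and angle between strut's own z axis and vertical below 0.15 rad and contact force between strut and anything else below 0.5 N and contact force between carrier and bleed_cradle below 0.3 N and contact force between carrier and test_cradle below 0.3 N), for 5 s.
At the end, for the whole second after the job is handed in: The carrier lies released and at rest on the test cradle's tray floor (within 4 mm, level within 0.03 rad, within 28 mm and 0.12 rad of home); the strut stands between the cheeks, leaning less than 0.25 rad and turning slower than 0.5 rad/s (it may still sink against a cheek) (z of carrier in the frame of test_cradle between 0.008 and 0.016 m and horizontal distance between carrier and test_cradle below 0.028 m and angle between the x axis of carrier and the x axis of test_cradle, either way round below 0.12 rad and x of strut in the frame of test_cradle above 0.1 m and angle between carrier's own z axis and vertical below 0.03 rad and angle between strut's own z axis and vertical below 0.25 rad and linear speed of carrier below 0.02 m/s and angular speed of strut below 0.5 rad/s); the robot touches nothing.
It fails at once if the strut or the carrier leans more than 0.50 rad from upright (angle between any of strut, carrier's own z axis and vertical above 0.5 rad).
It fails at once if the robot touches the strut (contact force between any of the arm, the fingers and strut above 1 N).
It fails at once if the carrier is slammed into the test cradle (over 60 N) (contact force between carrier and test_cradle above 60 N).
It fails at once if the carrier is dropped or plunged into the test cradle (faster than 0.4 m/s) (linear speed of carrier above 0.4 m/s and height (world z) of carrier below 0.11 m and horizontal distance between carrier and test_cradle below 0.06 m).
It fails at once if a bystander is moved more than 30 mm (distance of any of bearing, bolt_tin, solvent, cup, spanner, part_box, bush from where it was at the start of the episode above 0.03 m).
It also fails if it takes over 70 s, if anything falls off the work surface, if the arm or the gripper's body presses on something with over 40 N, if the wrist force passes 120 N, or if a joint passes its speed limit or range.

ROBOT

A 6-joint arm with a two-finger parallel gripper is mounted at the origin on the work surface. World frame = base frame: x ahead of the robot, y to its left, z up, the work surface at z = 0. Lengths are in mm, angles in rad, forces in N, time in s.
With the tool pointing down it reaches from about 375 to 900 mm from the base axis. Payload 3.1 kg.
Tool frame: the origin (TCP) lies at the very end of the fingers, on their centre line; the grasp point (between the pads) lies 19 mm behind it (manip.grasp_offset is the y of the grasp point in the tool frame, in mm); y points along the fingers, z is the direction in which the jaws open and shut, and the axes are right-handed (so a half turn about y gives the same grasp; the last joint's range is limited). The gripper opens to 85 mm and grips with 20 to 120 N. Pads are 22 mm wide; open, the fingers measure 114 mm over their backs; the gripper's body (76 mm by 85 mm) begins 54 mm behind the grasp point. The pads swing forward as they close: fully open they stand 13 mm farther back than shut.
Start: joints at [-1.401, 0.527, 1.433, -0, 1.181, -0.178], TCP at [213.628, -587.333, 202.01] pointing down, gripper open.
Joint ranges: [-3.08, 3.08], [-0.75, 2.2], [0.22, 2.44], [-1.43, 4.57], [0, 2.65], [-2.85, 2.85]. Speed limits (rad/s): [2.79, 2.79, 3.14, 3.14, 3.14, 3.14].

INTERFACE

Orientations are given as [roll, pitch, yaw] about the fixed x, y, z axes, in that order (R = Rz(yaw) Ry(pitch) Rx(roll)).
In Python, from workcell import manip gives the robot as it stands.
- The arm moves only by the tool arm_command, never from a script. Its argument "moves" is a list of rows, each a list of 7 numbers: the opening, from -1 (shut) to 1 (fully open), so that 0 is half open, then the shift along the world's x, y, z in cm, then the turn, a rotation vector about the world's x, y, z in degrees. In form: [[hand, dx, dy, dz, ax, ay, az], ...]. A call has 1 to 12 rows; each row shifts and turns the commanded pose from where the row before left it; what a row does not reach is not made up. A row lasts 1/10 s, in which the tool goes at most 50 mm and 8.59 degrees, less where a joint would pass 70% of its speed; a pose out of reach is approached as far as the arm can. A call is refused whole if a number of a shift passes 5 or a number of a turn 8.59, either way. A call with a gripper value outside its range is refused whole. The fingers move at their own pace and stop on an object; the grip force is fixed at half the most. Time passes only in rows, so rows that do not move let the fingers close. It gives the time, the measured TCP pose, the force and the opening at its end, in the units of the state.
- manip.sense(): the state, without advancing time (a new reading comes with each control period).
- manip.camera(name): name is "scene" or "side" or "wrist"; returns the picture (420x560x3 uint8, red, green, blue); there is no depth.
- manip.get_calibration(name): a dict with "camera_matrix" (3x3 intrinsics, pixels), "T" (4x4, takes a point from camera to world coordinates); the wrist camera has in their place "T_tool_cam" (4x4, takes a point from camera to tool coordinates, whose origin is the TCP and whose axes are the tool frame's). Camera axes: x right, y up, looking along -z (the intrinsics and any distortion apply to the point x, -y, -z); pixel columns grow to the right and rows downward; lengths in mm; the calibration is good to about 2 mm. The wrist camera is an equidistant fisheye: a pixel r from the principal point sees the ray r / f radians off the axis. A picture is of the moment at which its call begins: read the wrist's pose just before it. get_calibration takes no time and is no camera call.
- manip.finish_job(): hands the job in, once; it reports no verdict.
The state is a dict: "time": time; "joint_pos": joint angles; "joint_velocities": joint speeds; "effort": joint torques, N m; "position": TCP position; "eef_rot": TCP orientation; "force": force on the tool from outside, world axes, zero at the start; "wrist_torque": the same for the moment, N m; "opening": finger opening in mm.
Only numpy, scipy, OpenCV 4.12 (cv2) and the standard library are available. Lean on these libraries where they do the work, as an engineer would, in place of code of your own. Each camera call takes 0.05 s, during which the arm holds its last target. There are 200 camera calls.

## Working session

There is one attempt and no reset: what is moved stays moved. The work goes in short steps, Python scripts to look and compute and a tool call to move; the robot and the scene stay as the last step left them, time stands still between calls to the robot, and variables do not carry over. Pictures are saved under pics/ and viewed, about 8 in all and at most 12, crops included, and the job is handed in when it is done.

Besides the shell and the picture viewer there is one more tool, called after "Request:" as name(argument=value, ...), one argument or row to a line, values as JSON. arm_command: Moves the arm, as the interface text tells. Its arguments: {"type":"object","properties":{"moves":{"type":"array","items":{"type":"array","items":{"type":"number"}}}},"required":["moves"]}

```bash
ls; mkdir -p pics
python3 - <<'E'
from workcell import manip
import cv2
print(manip.sense())
for n in("scene","side","wrist"):
    c=manip.get_calibration(n);print(n,{k:(v.round(3).tolist() if hasattr(v,'round') else v) for k,v in c.items()})
for n in("scene","side"):
    cv2.imwrite(f"pics/{n}0.png",manip.camera(n)[:,:,::-1])
E
```

```text
pics
{'time': 0.0, 'joint_pos': array([-1.40050546e+00,  5.28483770e-01,  1.43391410e+00, -6.97505040e-06,
        1.18139645e+00, -1.78526207e-01]), 'joint_velocities': array([ 0.00113516,  0.00163236, -0.00026497,  0.0001762 ,  0.00027235,
        0.00023444]), 'effort': array([-1.25537990e-03, -4.42352986e+01, -1.78028798e+01, -3.57288554e-04,
        8.30249337e-03,  1.60532004e-06]), 'position': array([ 213.49138107, -586.57000782,  201.01912646]), 'eef_rot': array([-1.57296414e+00,  3.84624491e-04, -2.79277334e+00]), 'force': array([ 0.18599847,  0.15237929, -0.93232402]), 'wrist_torque': array([ 0.06330823, -0.04148832, -0.03597235]), 'opening': 85.23181003827138}
scene {'camera_matrix': [[410.476, 0.0, 284.587], [0.0, 410.476, 215.628], [0.0, 0.0, 1.0]], 'T': [[0.164, -0.573, 0.803, 1479.822], [0.986, 0.088, -0.138, -183.856], [0.009, 0.815, 0.579, 858.677], [0.0, 0.0, 0.0, 1.0]]}
side {'camera_matrix': [[418.261, 0.0, 280.271], [0.0, 418.261, 214.183], [0.0, 0.0, 1.0]], 'T': [[-0.796, 0.357, -0.49, -8.042], [-0.606, -0.467, 0.644, 735.919], [0.001, 0.809, 0.588, 864.633], [0.0, 0.0, 0.0, 1.0]]}
wrist {'camera_matrix': [[325.192, 0.0, 276.258], [0.0, 325.192, 208.234], [0.0, 0.0, 1.0]], 'T_tool_cam': [[0.0, -0.961, -0.276, -69.225], [0.0, 0.276, -0.961, -171.842], [1.0, -0.0, 0.0, 1.253], [0.0, 0.0, 0.0, 1.0]]}
```

View pics/scene0.png

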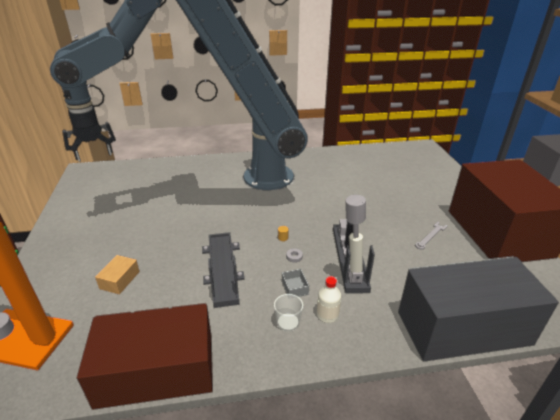

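View pics/side0.png

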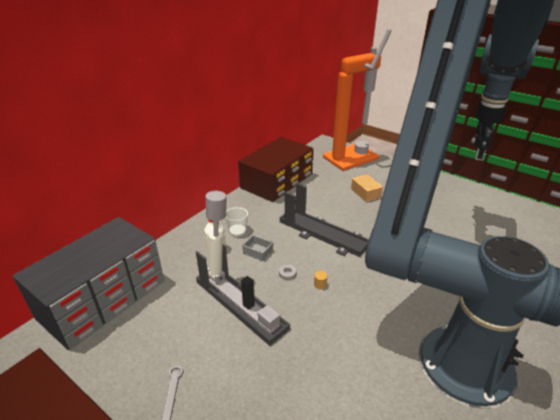

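The first pictures show the bleed cradle with the strut at +y (scene ~(353,255)) and the test cradle at -y (scene ~(222,268)). The cheeks point away from the robot. I'll enlarge both.

Run:
```python
import cv2,numpy as np
s=cv2.imread("pics/scene0.png");d=cv2.imread("pics/side0.png")
def c(im,x,y,w,h):return cv2.resize(im[y:y+h,x:x+w],(400,300),interpolation=cv2.INTER_CUBIC)
a=np.vstack([np.hstack([c(s,300,190,140,105),c(s,155,215,140,105)]),np.hstack([c(d,165,187,208,156),c(d,250,165,140,105)])])
cv2.imwrite("pics/z.png",a)
```

```text
(no output)
```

View pics/z.png

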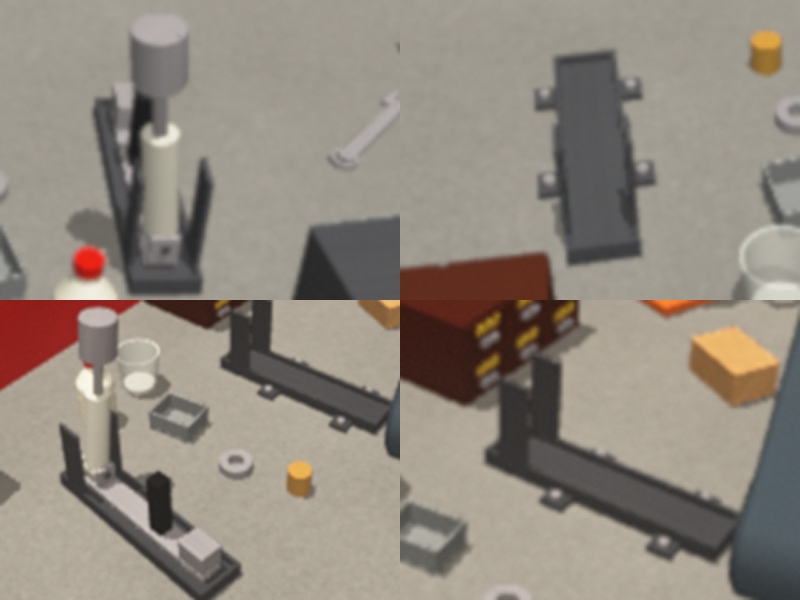

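```bash
cat > h.py <<'E'
from workcell import manip
import numpy as np, cv2
from scipy.spatial.transform import Rotation as R
np.set_printoptions(suppress=True,precision=3)
def ray(cam,uv,s=None):
    c=manip.get_calibration(cam);K=c["camera_matrix"];p=((uv[0]-K[0,2])/K[0,0],(uv[1]-K[1,2])/K[1,1])
    if cam=="wrist":
        r=np.hypot(*p);q=np.array([p[0],p[1],0])*np.sin(r)/max(r,1e-9);q[2]=np.cos(r)
        T=tool(s)@c["T_tool_cam"]
    else: q=np.array([p[0],p[1],1.]);T=c["T"]
    return T[:3,3],T[:3,:3]@(q*[1,-1,-1])
def tool(s):
    T=np.eye(4);T[:3,:3]=R.from_euler("xyz",s["eef_rot"]).as_matrix();T[:3,3]=s["position"];return T
def onz(cam,uv,z,s=None):
    o,d=ray(cam,uv,s);return o+d*(z-o[2])/d[2]
def proj(cam,P,s=None):
    c=manip.get_calibration(cam);K=c["camera_matrix"]
    T=tool(s)@c["T_tool_cam"] if cam=="wrist" else c["T"]
    q=(T[:3,:3].T@(np.asarray(P,float)-T[:3,3]))*[1,-1,-1]
    if cam=="wrist":
        r=np.hypot(q[0],q[1]);th=np.arctan2(r,q[2]);p=q[:2]/max(r,1e-9)*th
    else:p=q[:2]/q[2]
    return p*[K[0,0],K[1,1]]+K[:2,2]
E
python3 - <<'E'
from h import *
A=lambda x,y:((x-400)/2.857+155,y/2.857+215)
for p in[(556,57),(614,52),(640,240),(567,248)]:print('test',onz("scene",A(*p),22))
B=lambda x,y:(x/1.923+165,(y-300)/1.923+187)
print('handle',onz("side",B(158,478),117))
print('side test cheeks', onz("side",B(238,316),130),onz("side",B(260,303),130))
C=lambda x,y:(x/2.857+300,y/2.857+190)
print('strut top',onz("scene",C(159,28),290), onz("side",B(98,318),290))
print('tool R',tool(manip.sense())[:3,:3])
E
```

```text
test [ 390.523 -246.227   22.   ]
test [ 391.304 -179.774   22.   ]
test [ 688.784 -171.763   22.   ]
test [ 688.209 -240.858   22.   ]
handle [512.085 188.955 117.   ]
side test cheeks [ 644.375 -166.076  130.   ] [ 638.413 -220.932  130.   ]
strut top [650.293 141.235 290.   ] [643.141 143.758 290.   ]
tool R [[-0.94  -0.     0.342]
 [-0.342  0.002 -0.94 ]
 [-0.    -1.    -0.002]]
```

Request:
arm_command(
  moves=[
    [1,2,3.8,0.8,0,0,5],
    [1,2,3.8,0.8,0,0,5],
    [1,2,3.8,0.8,0,0,5],
    [1,2,3.8,0.8,0,0,5],
    [1,2,3.8,0.8,0,0,5],
    [1,2,3.8,0.8,0,0,5],
    [1,2,3.8,0.8,0,0,5],
    [1,2,3.8,0.8,0,0,5],
    [1,2,3.8,0.8,0,0,5],
    [1,2,3.8,0.8,0,0,5],
    [1,2,3.8,0.8,0,0,5],
    [1,2,3.8,0.8,0,0,5],
  ],
)

```text
time: 1.3
position: [453.9, -129.5, 298.1]
eef_rot: [-1.571, 0.0, -1.742]
force: [0.7, -0.3, 0.8]
opening: 85.6
```

Request:
arm_command(
  moves=[
    [1,0.5,3.6,0,0,0,0],
    [1,0.5,3.6,0,0,0,0],
    [1,0.5,3.6,0,0,0,0],
    [1,0.5,3.6,0,0,0,0],
    [1,0.5,3.6,0,0,0,0],
    [1,0.5,3.6,0,0,0,0],
    [1,0.5,3.6,0,0,0,0],
    [1,0.5,3.6,0,0,0,0],
    [1,0.5,3.6,0,0,0,0],
    [1,0,0,0,0,0,0],
    [1,0,0,0,0,0,0],
  ],
)

```text
time: 2.4
position: [498.1, 193.1, 297.4]
eef_rot: [-1.572, -0.001, -1.744]
force: [0.7, 0.3, 0.3]
opening: 85.3
```

Run:
```python
from h import *
s=manip.sense();im=manip.camera("wrist")
import pickle;pickle.dump(s,open("s1.pkl","wb"))
print(s["position"],s["eef_rot"],s["joint_pos"],s["time"])
cv2.imwrite("pics/w1.png",im[:,:,::-1])
```

```text
[498.062 193.122 297.435] [-1.572 -0.001 -1.744] [ 0.161  0.301  1.533 -0.001  1.308  0.334] 2.4
```

View pics/w1.png

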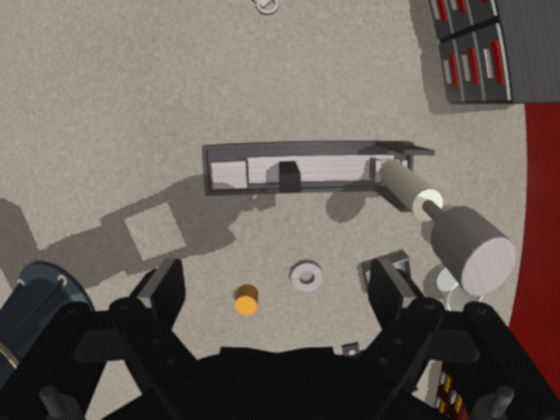

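Run:
```python
from h import *
im=cv2.imread("pics/w1.png")
cv2.imwrite("pics/w1z.png",cv2.resize(im[130:220,195:355],(800,450),interpolation=cv2.INTER_CUBIC))
```

```text
(no output)
```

View pics/w1z.png

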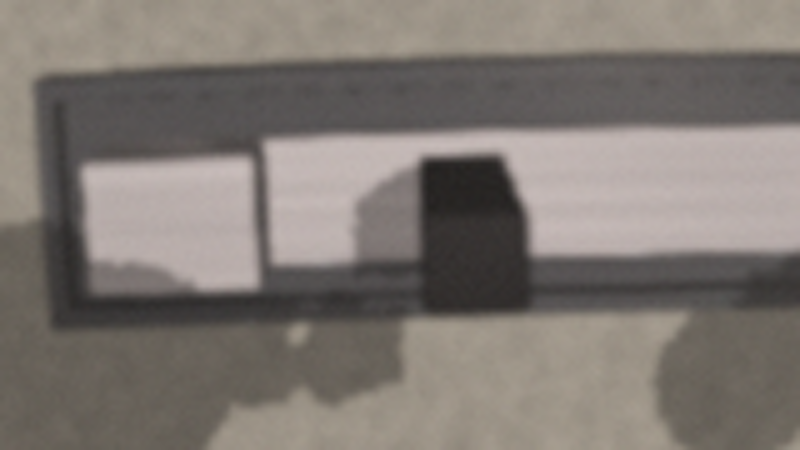

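Run:
```python
from h import *
import pickle;s=pickle.load(open("s1.pkl","rb"))
g=lambda p,z:onz("wrist",(p[0]/5+195,p[1]/5+130),z,s)[:2]
H=np.array([g(p,117) for p in[(423,212),(522,210),(527,308),(424,309)]]);print("handle",H,H.mean(0))
W=np.array([g(p,56) for p in[(82,160),(255,155),(262,289),(86,294)]]);print("cw",W,W.mean(0))
print("tray",g((38,80),22),g((55,326),22))
h=H.mean(0);d=h-W.mean(0);print("yaw by cw",np.arctan2(d[1],d[0]),np.hypot(*d))
t=onz("wrist",(488,265),290,s);print("top",t)
# head centre by triangulation scene/side/wrist
import numpy.linalg as L
rs=[ray("scene",(355.6,199.8)),ray("side",(216,196.4))]
A=sum(np.eye(3)-np.outer(d/L.norm(d),d/L.norm(d)) for o,d in rs);b=sum((np.eye(3)-np.outer(d/L.norm(d),d/L.norm(d)))@o for o,d in rs)
print("tri",L.solve(A,b))
```

```text
handle [[502.711 200.75 ]
 [524.22  197.526]
 [521.864 175.483]
 [499.219 179.155]] [512.003 188.229]
cw [[416.828 219.676]
 [461.534 212.567]
 [456.606 177.637]
 [410.271 184.616]] [436.31  198.624]
tray [401.38  240.939] [390.951 170.804]
yaw by cw -0.1364795723577292 76.40407594366351
top [644.097 141.866 290.   ]
tri [645.937 142.049 287.486]
```

Request:
arm_command(
  moves=[
    [1,0.7,-0.25,0,0,0,0.7],
    [1,0.7,-0.25,0,0,0,0.6],
    [1,0,0,-3,0,0,0],
    [1,0,0,-3,0,0,0],
    [1,0,0,-3,0,0,0],
    [1,0,0,-3,0,0,0],
    [1,0,0,-3,0,0,0],
    [1,0,0,-3,0,0,0],
    [1,0,0,-1.5,0,0,0],
    [1,0,0,-1.5,0,0,0],
    [1,0,0,0,0,0,0],
  ],
)

```text
time: 3.55
position: [512.0, 186.2, 86.1]
eef_rot: [-1.575, -0.001, -1.724]
force: [-0.2, -1.0, -0.2]
opening: 85.3
```

Run:
```python
from h import *
s=manip.sense();print(s["position"],s["eef_rot"],s["force"])
a=manip.camera("wrist");b=manip.camera("scene")
cv2.imwrite("pics/w2.png",a[:,:,::-1]);cv2.imwrite("pics/s2.png",b[:,:,::-1])
for y in(202,208,214):print(y,b[y,335:376:4].tolist())
for y in(238,250,262):print(y,b[y,335:380:4].tolist())
cv2.imwrite("pics/c2.png",np.hstack([cv2.resize(a,(400,300)),cv2.resize(b[180:300,280:440],(400,300))])[:,:,::-1])
```

```text
[512.011 186.193  86.07 ] [-1.575 -0.001 -1.724] [-0.17  -0.999 -0.201]
202 [[159, 155, 145], [159, 155, 144], [161, 157, 146], [171, 165, 163], [182, 175, 174], [181, 174, 173], [180, 173, 172], [170, 164, 163], [159, 154, 144], [159, 155, 144], [158, 153, 143]]
208 [[159, 154, 144], [158, 153, 143], [158, 153, 143], [92, 89, 88], [106, 103, 102], [120, 116, 115], [125, 120, 120], [122, 118, 118], [158, 153, 143], [159, 154, 143], [158, 153, 143]]
214 [[156, 151, 140], [155, 151, 140], [155, 151, 141], [93, 90, 89], [106, 103, 103], [119, 115, 115], [123, 119, 117], [120, 115, 115], [157, 151, 141], [159, 153, 143], [158, 154, 143]]
238 [[59, 58, 57], [63, 62, 63], [119, 115, 114], [29, 27, 28], [173, 170, 153], [186, 181, 166], [234, 232, 218], [160, 156, 144], [158, 153, 143], [158, 154, 144], [159, 154, 143], [159, 154, 143]]
250 [[109, 107, 100], [58, 58, 58], [93, 91, 90], [60, 59, 61], [133, 130, 118], [161, 158, 142], [176, 171, 155], [157, 152, 142], [158, 153, 143], [61, 60, 61], [160, 156, 145], [160, 156, 145]]
262 [[157, 153, 142], [81, 80, 77], [82, 82, 84], [47, 47, 48], [131, 128, 116], [160, 156, 142], [172, 168, 151], [107, 105, 103], [103, 101, 95], [51, 51, 51], [160, 155, 145], [163, 158, 147]]
```

View pics/c2.png

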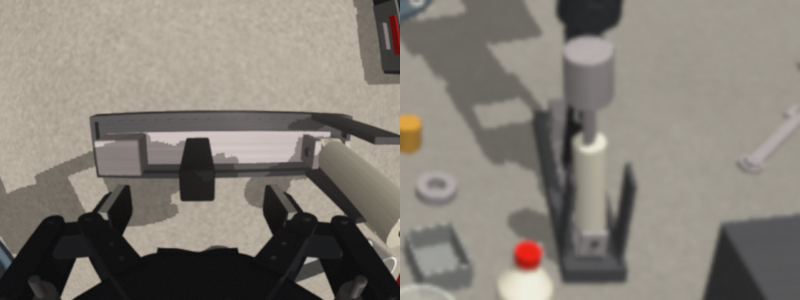

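Request:
arm_command(
  moves=[
    [1,0,0.2,0,0,0,0],
    [-1,0,0,0,0,0,0],
    [-1,0,0,0,0,0,0],
    [-1,0,0,0,0,0,0],
    [-1,0,0,0,0,0,0],
    [-1,0,0,0,0,0,0],
    [-1,0,0,0,0,0,0],
    [-1,0,0,0,0,0,0],
  ],
)

```text
time: 4.45
position: [512.6, 189.7, 88.0]
eef_rot: [-1.571, -0.0, -1.723]
force: [-0.4, 0.5, 0.5]
opening: -0.0
```

```bash
cat > lean.py <<'E'
from h import *
import sys,os,pickle
def car(s): return tool(s)@pickle.load(open("Ttc.pkl","rb"))
def lean(tag,cam="scene"):
    s=manip.sense();b=manip.camera(cam);C=car(s)
    P=(C@[140,0,30,1])[:3];x=C[:3,0]
    f=b.astype(float);sat=(f[:,:,0]-f[:,:,2])/(f.max(2)+1)
    m=((f[:,:,0]>85)&(abs(sat)<.07)).astype(np.uint8)
    u,v=proj(cam,P+[0,0,250]);roi=np.zeros_like(m);r=45
    roi[max(0,int(v)-22):int(v)+40,max(0,int(u)-r):int(u)+r]=1
    m=cv2.morphologyEx(m*roi,cv2.MORPH_OPEN,np.ones((5,5)))
    n,l,st,ce=cv2.connectedComponentsWithStats(m);i=1+st[1:,4].argmax()
    top=(l==i)&(f[:,:,0]>150)
    k=cv2.moments(top.astype(np.uint8),True);c=(k["m10"]/k["m00"]+.0,k["m01"]/k["m00"]);
    o,d=ray(cam,c);q=o+d*(x@(P-o))/(x@d)-P
    xh=np.array([x[0],x[1],0]);xh/=np.linalg.norm(xh);yh=np.cross([0,0,1],xh)
    th=np.arctan2(-q@yh,q[2]);roll=np.arcsin(C[2,1]);pitch=np.arcsin(-C[2,0])
    print(f"{tag} t={s['time']:.2f} LEAN={th:.3f} len={np.linalg.norm(q):.0f} headpx={st[i].tolist()} top={int(k['m00'])} c={c[0]:.1f},{c[1]:.1f} | roll={roll:.3f} pitch={pitch:.3f} O={C[:3,3].round(1)} yaw={np.arctan2(x[1],x[0]):.3f} F={s['force'].round(1)} op={s['opening']:.1f}")
    cv2.imwrite(f"pics/l_{tag}.png",b[:,:,::-1]);return th
if __name__=="__main__":lean(*sys.argv[1:])
E
python3 - <<'E'
from lean import *
s=manip.sense();print(s["position"],s["eef_rot"],s["force"],s["wrist_torque"],s["opening"],s["joint_pos"])
C=np.eye(4);ps=-0.15;C[:3,:3]=R.from_euler("z",ps).as_matrix()
p=np.array([*s["position"][:2]]);xh=C[:2,0];yh=C[:2,1];h=np.array([512,188.2])
C[:2,3]=p+yh*(yh@(h-p));C[2,3]=12
pickle.dump(np.linalg.inv(tool(s))@C,open("Ttc.pkl","wb"))
print(C[:3,3]);lean("g0");lean("g1","side")
E
```

```text
[512.605 189.691  87.97 ] [-1.571 -0.    -1.723] [-0.357  0.5    0.537] [-0.006  0.003  0.017] -0.03990343258198757 [0.15  0.587 1.732 0.    0.823 0.302]
[512.371 188.144  12.   ]
g0 t=4.45 LEAN=0.107 len=247 headpx=[340, 194, 25, 38, 610] top=173 c=355.1,199.9 | roll=0.000 pitch=-0.000 O=[512.4 188.1  12. ] yaw=-0.150 F=[-0.4  0.5  0.5] op=-0.0
g1 t=4.50 LEAN=-0.029 len=159 headpx=[206, 224, 7, 11, 70] top=70 c=209.1,229.1 | roll=-0.000 pitch=0.000 O=[512.4 188.1  12. ] yaw=-0.150 F=[ 0.6 -0.5 -0.3] op=-0.2
```

Run:
```python
from h import *
s=manip.sense();a=manip.camera("wrist");d=manip.camera("side")
print(proj("wrist",s["position"],s),proj("wrist",[512,188,117],s),proj("side",[512,188,117]),proj("side",s["position"]))
cv2.imwrite("pics/c3.png",np.hstack([cv2.resize(a,(400,300)),cv2.resize(d[200:350,170:370],(400,300))])[:,:,::-1])
```

```text
[276.211 240.755] [275.453 266.001] [247.439 279.362] [247.356 287.825]
```

View pics/c3.png

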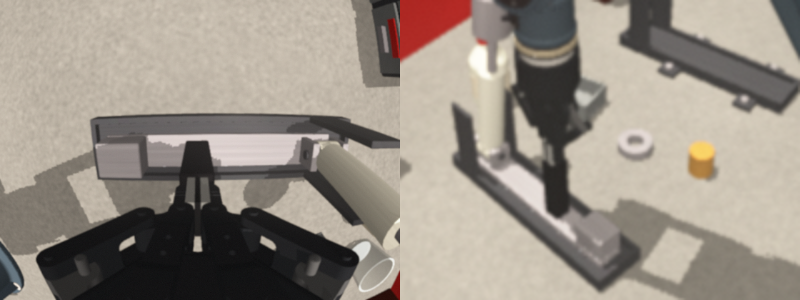

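Run:
```python
from h import *
s=manip.sense();a=manip.camera("wrist");p=cv2.imread("pics/w2.png")[:,:,::-1]
T=tool(s)
for q in([0,0,0],[0,-13,48],[0,-13,-48],[0,-13,42],[12,-13,42],[-12,-13,42]):print(q,proj("wrist",(T@[*q,1])[:3],s))
for q in([500,176,117],[500,200,117],[524,200,117],[500,200,22],[524,200,22]):print(q,proj("wrist",q,s))
f=lambda i:cv2.convertScaleAbs(cv2.resize(i[170:330,150:410],(520,320),interpolation=cv2.INTER_CUBIC)[:,:400 if 0 else 520],alpha=2.2,beta=10)
cv2.imwrite("pics/c4.png",cv2.resize(np.vstack([f(p),f(a)]),(487,600))[:,:,::-1])
```

```text
[0, 0, 0] [276.211 240.755]
[0, -13, 48] [364.503 248.812]
[0, -13, -48] [187.918 248.721]
[0, -13, 42] [353.899 249.038]
[12, -13, 42] [352.007 268.874]
[-12, -13, 42] [355.676 228.132]
[500, 176, 117] [255.466 290.02 ]
[500, 200, 117] [246.619 246.94 ]
[524, 200, 117] [296.586 239.929]
[500, 200, 22] [257.729 198.086]
[524, 200, 22] [289.206 193.4  ]
```

View pics/c4.png

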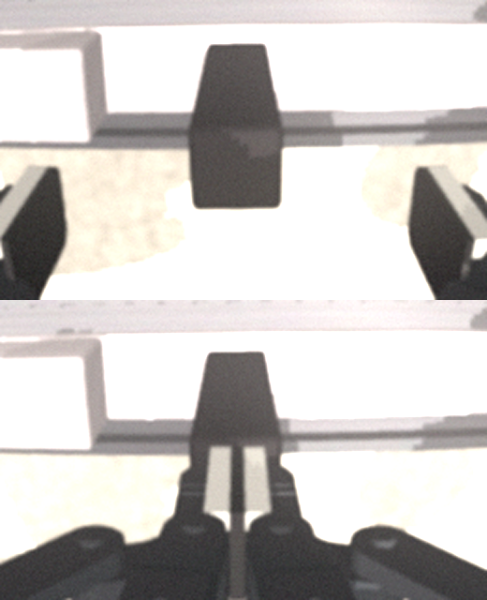

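Request:
arm_command(
  moves=[
    [1,0,0,0,0,0,0],
    [1,0,0,0,0,0,0],
    [1,0,0,0,0,0,0],
    [1,0,0,0,0,0,0],
    [1,0,0,0,0,0,0],
    [1,0,0,0,0,0,0],
    [1,0,-0.05,-1,0,0,0],
    [1,0,-0.05,-1,0,0,0],
    [1,0,0,-1,0,0,0],
    [1,0,0,0,0,0,0],
  ],
)

```text
time: 5.7
position: [511.1, 188.3, 56.0]
eef_rot: [-1.575, -0.001, -1.723]
force: [-0.3, -0.3, 1.2]
opening: 85.5
```

Run:
```python
from h import *
s=manip.sense();print(s["position"],s["force"],s["opening"],manip.grasp_offset, s["time"])
a=manip.camera("wrist")
cv2.imwrite("pics/c5.png",cv2.convertScaleAbs(cv2.resize(a[170:330,150:410],(650,400),interpolation=cv2.INTER_CUBIC),alpha=2,beta=10)[:,:,::-1])
```

```text
[511.067 188.35   55.973] [-0.261 -0.27   1.197] 85.54527760609916 -18.700000000000003 5.7
```

View pics/c5.png

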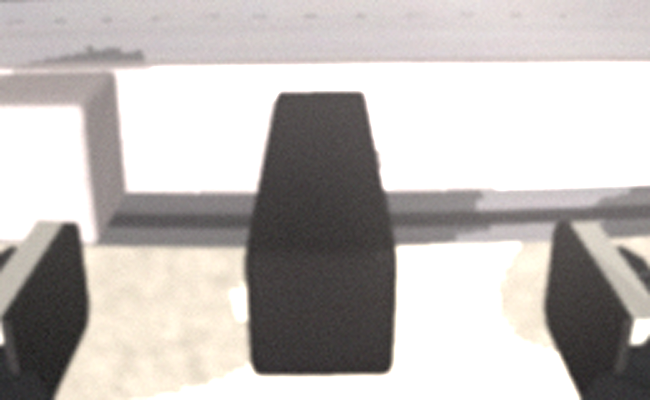

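Request:
arm_command(
  moves=[
    [1,0.05,-0.1,-0.7,0,0,0],
    [1,0,0,0,0,0,0],
    [-1,0,0,0,0,0,0],
    [-1,0,0,0,0,0,0],
    [-1,0,0,0,0,0,0],
    [-1,0,0,0,0,0,0],
    [-1,0,0,0,0,0,0],
    [-1,0,0,0,0,0,0],
  ],
)

```text
time: 6.55
position: [512.7, 188.0, 51.4]
eef_rot: [-1.571, 0.0, -1.722]
force: [-0.6, 1.0, 4.3]
opening: 23.4
```

Run:
```python
from lean import *
s=manip.sense();print(s["position"],s["eef_rot"],s["force"],s["wrist_torque"],s["opening"],s["joint_pos"])
C=np.eye(4);ps=-0.15;C[:3,:3]=R.from_euler("z",ps).as_matrix()
p=np.array([*s["position"][:2]]);yh=C[:2,1];h=np.array([512,188.2])
C[:2,3]=p+yh*(yh@(h-p));C[2,3]=12
pickle.dump(np.linalg.inv(tool(s))@C,open("Ttc.pkl","wb"))
print(C[:3,3]);lean("g2")
```

```text
[512.684 187.958  51.402] [-1.571  0.    -1.722] [-0.644  0.976  4.278] [0.197 0.364 0.113] 23.369104185955663 [0.147 0.647 1.753 0.    0.742 0.298]
[512.704 188.094  12.   ]
g2 t=6.55 LEAN=0.106 len=246 headpx=[340, 194, 26, 39, 626] top=167 c=355.3,200.1 | roll=0.000 pitch=0.000 O=[512.7 188.1  12. ] yaw=-0.150 F=[-0.6  1.   4.3] op=23.4
```

Request:
arm_command(
  moves=[
    [-1,0,0,1.8,0,0,0],
    [-1,0,0,2.5,-2.47,0.37,0],
    [-1,0,0,2.7,-2.47,0.37,0],
    [-1,0,0,3,-1.98,0.3,0],
    [-1,0,0,3,-0.99,0.15,0],
    [-1,0,0,2,0,0,0],
  ],
)

```text
time: 7.2
position: [512.6, 188.3, 201.1]
eef_rot: [-1.571, -0.14, -1.722]
force: [0.3, -0.1, -8.7]
opening: 23.2
```

```bash
python3 lean.py a1; python3 lean.py a2
```

```text
a1 t=7.20 LEAN=0.006 len=246 headpx=[361, 140, 23, 44, 700] top=151 c=372.3,146.2 | roll=-0.140 pitch=0.000 O=[511.8 183.  162. ] yaw=-0.150 F=[ 0.3 -0.1 -8.7] op=23.2
a2 t=7.25 LEAN=0.008 len=247 headpx=[361, 139, 23, 44, 700] top=150 c=372.6,144.3 | roll=-0.138 pitch=-0.005 O=[513.7 183.2 164.9] yaw=-0.150 F=[ 1.6  0.4 -3.7] op=23.2
```

Request:
arm_command(
  moves=[
    [-1,0,-0.5,0,-1.7,0.25,0],
    [-1,0,-1,0,0,0,0],
    [-1,0,-1,0,0,0,0],
    [-1,0,-1,0,0,0,0.5],
    [-1,0,-1,0,0,0,0.5],
  ],
)

```text
time: 7.8
position: [512.7, 141.3, 200.3]
eef_rot: [-1.572, -0.17, -1.705]
force: [0.5, -0.9, -6.9]
opening: 23.1
```

```bash
python3 lean.py b1; python3 lean.py b2
```

```text
b1 t=7.80 LEAN=-0.045 len=247 headpx=[347, 141, 23, 42, 694] top=158 c=359.2,147.5 | roll=-0.170 pitch=0.001 O=[511.8 134.8 161.5] yaw=-0.133 F=[ 0.5 -0.9 -6.9] op=23.1
b2 t=7.85 LEAN=-0.041 len=247 headpx=[346, 141, 23, 41, 687] top=156 c=358.0,147.4 | roll=-0.172 pitch=0.001 O=[511.8 133.  161.8] yaw=-0.133 F=[-0.1 -0.3 -7. ] op=23.2
```

Request:
arm_command(
  moves=[
    [-1,0,-1,0,0,0,0.5],
    [-1,0,-1,0,0,0,0.5],
    [-1,0,-1,0,0,0,0.5],
    [-1,0,-1,0,0,0,0.5],
    [-1,0,-1,0,1.5,-0.15,0.5],
    [-1,0,-1,0,2,-0.2,0],
    [-1,0,-1,0,1.5,-0.15,0],
  ],
)

```text
time: 8.6
position: [512.9, 71.6, 201.2]
eef_rot: [-1.57, -0.081, -1.661]
force: [-0.5, 0.5, -7.4]
opening: 23.3
```

```bash
python3 lean.py c1; python3 lean.py c2
```

```text
c1 t=8.60 LEAN=0.004 len=247 headpx=[317, 143, 22, 40, 693] top=164 c=327.8,148.8 | roll=-0.082 pitch=-0.002 O=[512.7  68.5 161.9] yaw=-0.089 F=[-0.5  0.5 -7.4] op=23.3
c2 t=8.65 LEAN=0.020 len=247 headpx=[314, 143, 23, 42, 702] top=161 c=325.1,149.0 | roll=-0.083 pitch=-0.002 O=[512.8  66.2 162. ] yaw=-0.090 F=[-0.  -1.2 -7.6] op=23.5
```

Request:
arm_command(
  moves=[
    [-1,0,-1,0,-2.6,0.2,0.5],
    [-1,0,-1,0,0,0,0.5],
    [-1,0,-1,0,0,0,0.5],
    [-1,0,-1,0,0,0,0.5],
    [-1,0,-1,0,0,0,0.5],
    [-1,0,-1,0,0,0,0.5],
  ],
)

```text
time: 9.3
position: [513.1, 11.7, 201.0]
eef_rot: [-1.569, -0.127, -1.609]
force: [-0.6, 0.3, -7.8]
opening: 23.4
```

```bash
python3 lean.py d1; python3 lean.py d2
```

```text
d1 t=9.30 LEAN=-0.032 len=247 headpx=[298, 144, 22, 45, 744] top=165 c=309.0,150.4 | roll=-0.127 pitch=-0.002 O=[513.    6.8 161.9] yaw=-0.037 F=[-0.6  0.3 -7.8] op=23.4
d2 t=9.35 LEAN=-0.026 len=247 headpx=[297, 144, 22, 45, 747] top=169 c=307.7,150.5 | roll=-0.129 pitch=-0.002 O=[513.1   5.1 162. ] yaw=-0.037 F=[ 1.  -1.6 -7.8] op=23.3
```

Request:
arm_command(
  moves=[
    [-1,0,-1,0,0,0,0.5],
    [-1,0,-1,0,0,0,0.5],
    [-1,0,-1,0,0,0,0.5],
    [-1,0,-1,0,0,0,0.5],
    [-1,0,-1,0,0,0,0.5],
    [-1,0,-1,0,0,0,0.5],
    [-1,0,-1,0,0,0,0.4],
    [-1,0,-1,0,0,0,0],
  ],
)

```text
time: 10.2
position: [513.0, -68.2, 201.0]
eef_rot: [-1.569, -0.127, -1.55]
force: [1.0, -0.8, -7.2]
opening: 23.0
```

```bash
python3 lean.py e1; python3 lean.py e2
```

```text
e1 t=10.20 LEAN=-0.061 len=247 headpx=[270, 146, 22, 45, 760] top=168 c=281.1,152.3 | roll=-0.128 pitch=-0.002 O=[513.2 -73.1 161.9] yaw=0.023 F=[ 1.  -0.8 -7.2] op=23.0
e2 t=10.25 LEAN=-0.058 len=247 headpx=[269, 146, 22, 45, 755] top=171 c=279.9,152.3 | roll=-0.129 pitch=-0.002 O=[513.6 -74.8 162. ] yaw=0.022 F=[ 0.3 -0.3 -7. ] op=23.6
```

Request:
arm_command(
  moves=[
    [-1,0,-1,0,0,0,0],
    [-1,0,-1,0,0,0,0],
    [-1,0,-1,0,0,0,0],
    [-1,0,-1,0,0,0,0],
    [-1,0,-1,0,2,0,0],
    [-1,0,-1,0,2.5,0,0],
    [-1,0,-1,0,2,0,0],
  ],
)

```text
time: 11.0
position: [513.2, -138.6, 201.1]
eef_rot: [-1.566, -0.013, -1.55]
force: [0.9, 0.3, -8.6]
opening: 23.7
```

```bash
python3 lean.py f1; python3 lean.py f2
```

```text
f1 t=11.00 LEAN=-0.009 len=247 headpx=[234, 147, 23, 46, 793] top=176 c=244.6,154.3 | roll=-0.014 pitch=-0.005 O=[ 513.5 -139.   161.7] yaw=0.022 F=[ 0.9  0.3 -8.6] op=23.7
f2 t=11.05 LEAN=0.005 len=247 headpx=[231, 147, 23, 46, 793] top=181 c=241.5,154.5 | roll=-0.016 pitch=-0.006 O=[ 514.2 -142.2  161.9] yaw=0.021 F=[ 1.5 -2.8 -7.9] op=23.3
```

Request:
arm_command(
  moves=[
    [-1,0,-1,0,0,0,0],
    [-1,0,-1,0,0,0,0],
    [-1,0,-1,0,0,0,0],
    [-1,0,-1,0,0,0,0],
    [-1,0,-1,0,0,0,0],
    [-1,0,-1,0,0,0,0],
    [-1,0,-0.6,0,0,0,0],
  ],
)

```text
time: 11.8
position: [513.3, -204.6, 201.0]
eef_rot: [-1.566, -0.015, -1.551]
force: [0.8, -0.5, -7.7]
opening: 23.7
```

```bash
python3 lean.py k1
python3 - <<'E'
from lean import *
s=manip.sense();a=manip.camera("wrist");pickle.dump(s,open("s3.pkl","wb"))
cv2.imwrite("pics/w3.png",a[:,:,::-1])
C=np.eye(4);C[:3,:3]=R.from_euler("z",.022).as_matrix();C[:3,3]=[513,-210,0]
for q in([-122,-33,22],[-122,33,22],[177,33,22]):print(q,proj("wrist",(C@[*q,1])[:3],s))
for q in([-100,-18,0],[-100,18,0],[-100,18,44],[-100,-18,44]):print("car",q,proj("wrist",(car(s)@[*q,1])[:3],s))
E
```

```text
k1 t=11.80 LEAN=0.023 len=247 headpx=[200, 149, 25, 46, 794] top=190 c=211.1,156.7 | roll=-0.015 pitch=-0.005 O=[ 513.5 -205.   161.6] yaw=0.021 F=[ 0.8 -0.5 -7.7] op=23.7
[-122, -33, 22] [171.004 210.835]
[-122, 33, 22] [166.473 154.529]
[177, 33, 22] [427.479 155.701]
car [-100, -18, 0] [142.162 241.803]
car [-100, 18, 0] [136.295 194.675]
car [-100, 18, 44] [107.524 212.315]
car [-100, -18, 44] [116.884 267.386]
```

View pics/w3.png

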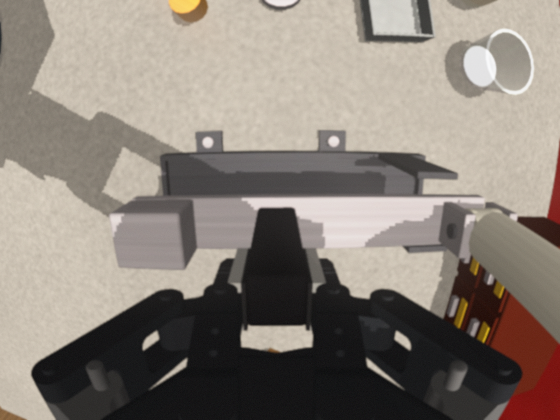

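Request:
arm_command(
  moves=[
    [-1,0,-0.3,0,-2.2,0,0],
    [-1,0,-0.2,0,0,0,0],
    [-1,0,0,0,0,0,0],
    [-1,0,0,0,0,0,0],
    [-1,0,0,0,0,0,0],
    [-1,0,0,0,0,0,0],
    [-1,0,0,0,0,0,0],
    [-1,0,0,0,0,0,0],
  ],
)

```text
time: 12.7
position: [513.1, -208.3, 201.0]
eef_rot: [-1.568, -0.052, -1.55]
force: [-0.9, 0.1, -7.6]
opening: 23.0
```

```bash
python3 lean.py m1; python3 lean.py m2
```

```text
m1 t=12.70 LEAN=0.011 len=247 headpx=[200, 151, 25, 44, 786] top=192 c=210.6,156.7 | roll=-0.052 pitch=-0.004 O=[ 513.3 -210.3  161.7] yaw=0.022 F=[-0.9  0.1 -7.6] op=23.0
m2 t=12.75 LEAN=0.012 len=247 headpx=[200, 151, 24, 44, 783] top=189 c=210.5,156.7 | roll=-0.052 pitch=-0.004 O=[ 513.3 -210.2  161.6] yaw=0.022 F=[ 0.8  0.2 -7.8] op=23.5
```

Request:
arm_command(
  moves=[
    [-1,0,0,0,-2,0,0],
    [-1,0,0,0,0,0,0],
    [-1,0,0,0,0,0,0],
    [-1,0,0,0,0,0,0],
    [-1,0,0,0,0,0,0],
    [-1,0,0,0,0,0,0],
    [-1,0,0,0,0,0,0],
    [-1,0,0,0,0,0,0],
    [-1,0,0,0,0,0,0],
  ],
)

```text
time: 13.7
position: [513.1, -208.4, 201.0]
eef_rot: [-1.568, -0.087, -1.55]
force: [-0.3, -0.8, -8.0]
opening: 23.1
```

```bash
python3 lean.py n1; python3 lean.py n2
```

```text
n1 t=13.70 LEAN=-0.039 len=247 headpx=[204, 149, 25, 46, 784] top=187 c=216.1,156.5 | roll=-0.087 pitch=-0.003 O=[ 513.3 -211.7  161.7] yaw=0.022 F=[-0.3 -0.8 -8. ] op=23.1
n2 t=13.75 LEAN=-0.040 len=247 headpx=[205, 149, 24, 46, 782] top=185 c=216.2,156.5 | roll=-0.087 pitch=-0.003 O=[ 513.3 -211.6  161.7] yaw=0.022 F=[ 1.1 -0.1 -8. ] op=23.3
```

Request:
arm_command(
  moves=[
    [-1,0,0,0,0,0,0],
    [-1,0,0,0,0,0,0],
    [-1,0,0,0,0,0,0],
    [-1,0,0,-0.5,0,0,0],
    [-1,0,0,-0.5,1,0,0],
    [-1,0,0,-0.5,2.5,0,0],
    [-1,0,0,-0.5,1.6,0,0],
  ],
)

```text
time: 14.5
position: [513.2, -208.7, 180.4]
eef_rot: [-1.566, 0.003, -1.55]
force: [-0.5, -0.3, -7.5]
opening: 23.5
```

```bash
python3 lean.py o1; python3 lean.py o2
```

```text
o1 t=14.50 LEAN=0.012 len=247 headpx=[200, 159, 25, 44, 773] top=192 c=211.4,164.8 | roll=0.003 pitch=-0.005 O=[ 513.4 -208.5  141. ] yaw=0.022 F=[-0.5 -0.3 -7.5] op=23.5
o2 t=14.55 LEAN=0.021 len=247 headpx=[199, 159, 25, 45, 774] top=191 c=210.0,165.4 | roll=0.004 pitch=-0.004 O=[ 513.  -209.2  140.2] yaw=0.021 F=[ 1.  -1.1 -8. ] op=23.3
```

Request:
arm_command(
  moves=[
    [-1,0,0,-1.5,0,0,0],
    [-1,0,-0.05,-2,0,0,0],
    [-1,0,0,-2,0,0,0],
    [-1,0,0,-2,0,0,0],
    [-1,0,0,-2,0,0,0],
    [-1,0,0,-1.4,0,0,0],
    [-1,0,0,-0.7,0,0,0],
    [-1,0,0,-0.5,0,0,0],
    [-1,0,0,-0.3,0,0,0],
    [-1,0,0,-0.2,0,0,0],
    [-1,0,0,0,0,0,0],
  ],
)

```text
time: 15.7
position: [513.4, -209.0, 55.3]
eef_rot: [-1.566, 0.001, -1.55]
force: [-0.2, -0.5, -7.7]
opening: 23.3
```

```bash
python3 lean.py p1
```

```text
p1 t=15.70 LEAN=0.093 len=246 headpx=[198, 206, 25, 38, 661] top=200 c=207.9,212.3 | roll=0.001 pitch=-0.006 O=[ 513.6 -208.8   15.9] yaw=0.022 F=[-0.2 -0.5 -7.7] op=23.3
```

Request:
arm_command(
  moves=[
    [-1,0,0,-0.1,0,0,0],
    [-1,0,0,-0.1,0,0,0],
    [-1,0,0,-0.1,0,0,0],
    [-1,0,0,-0.1,0,0,0],
    [-1,0,0,0,0,0,0],
  ],
)

```text
time: 16.25
position: [513.4, -208.9, 51.6]
eef_rot: [-1.566, 0.002, -1.551]
force: [-0.7, 0.6, -1.7]
opening: 23.3
```

Request:
arm_command(
  moves=[
    [-1,0,0,-0.05,0,0,0],
    [-1,0,0,0,0,0,0],
    [1,0,0,0,0,0,0],
    [1,0,0,0,0,0,0],
    [1,0,0,0,0,0,0],
    [1,0,0,0,0,0,0],
    [1,0,0,0,0,0,0],
    [1,0,0,0,0,0,0],
    [1,0,0,1,0,0,0],
    [1,0,0,2,0,0,0],
    [1,0,0,3,0,0,0],
    [1,0,0,3,0,0,0],
  ],
)

```text
time: 17.45
position: [512.9, -208.7, 141.8]
eef_rot: [-1.567, 0.002, -1.551]
force: [0.4, 0.2, -0.3]
opening: 85.6
```

Request:
arm_command(
  moves=[
    [1,0,0,4,0,0,0],
    [1,0,0,4,0,0,0],
    [1,0,0,4,0,0,0],
    [1,0,0,4,0,0,0],
    [1,0,0,2,0,0,0],
    [1,0,0,0,0,0,0],
  ],
)

```text
time: 18.05
position: [514.8, -209.8, 325.2]
eef_rot: [-1.559, -0.004, -1.55]
force: [-0.2, -0.5, 0.6]
opening: 85.4
```

Run:
```python
from h import *
s=manip.sense();w=manip.camera("wrist");d=manip.camera("side");b=manip.camera("scene")
print(s["position"],s["time"],s["force"])
f=lambda i:cv2.resize(i,(400,300),interpolation=cv2.INTER_CUBIC)
cv2.imwrite("pics/end.png",np.vstack([np.hstack([f(w),f(d[130:280,220:420])]),np.hstack([f(b[180:330,120:320]),f(w[90:240,150:350])])])[:,:,::-1])
cv2.imwrite("pics/wend.png",w[:,:,::-1])
```

```text
[ 514.809 -209.843  325.18 ] 18.05 [-0.177 -0.522  0.602]
```

View pics/end.png

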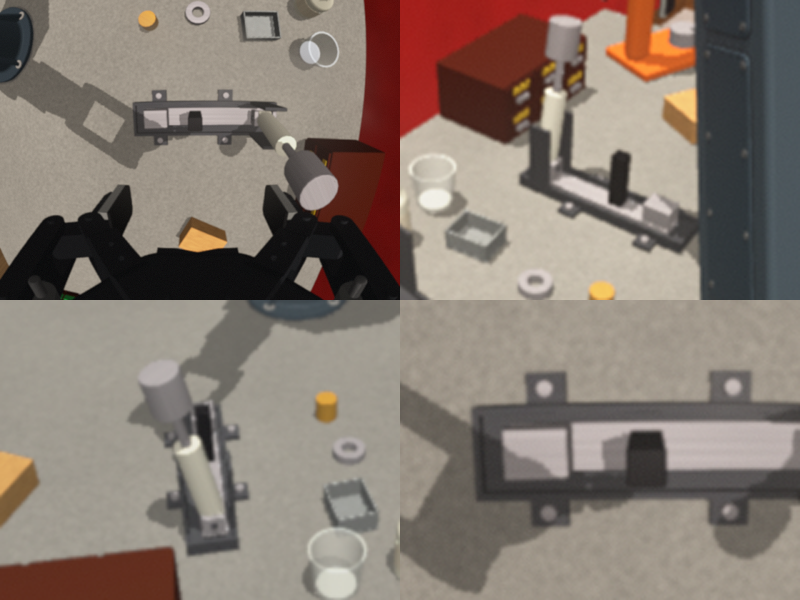

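The carrier lies in the tray (wrist crop), the strut rests between the cheeks, and the bystanders look unmoved. I'll check the final lean and home position in numbers, then hand in.

Run:
```python
import lean
from lean import *
s=manip.sense()
h=np.mean([onz("wrist",(150+(u-400)/2,90+(v-300)/2),117,s)[:2] for u,v in[(628,449),(664,449),(666,487),(628,487)]],0);print("handle",h)
C=np.eye(4);C[:3,:3]=R.from_euler("z",.022).as_matrix();C[:3,3]=[513,-209,12]
lean.car=lambda s:C
a=lean.lean("q1");b=lean.lean("q2")
if abs(b)<.2 and abs(a-b)<.02: print(manip.finish_job())
```

```text
handle [ 508.62  -204.849]Traceback (most recent call last):
  File "<stdin>", line 7, in <module>
AttributeError: 'function' object has no attribute 'lean'
```

Run:
```python
import lean as L
from h import *
C=np.eye(4);C[:3,:3]=R.from_euler("z",.022).as_matrix();C[:3,3]=[513,-208,12]
L.car=lambda s:C
a=L.lean("q1");b=L.lean("q2")
if abs(b)<.2 and abs(a-b)<.02: print(manip.finish_job())
```

```text
q1 t=18.20 LEAN=0.188 len=247 headpx=[189, 210, 28, 38, 673] top=201 c=198.7,216.0 | roll=0.000 pitch=-0.000 O=[ 513. -208.   12.] yaw=0.022 F=[ 0.5  0.4 -0.8] op=85.5
q2 t=18.25 LEAN=0.186 len=247 headpx=[190, 210, 27, 38, 675] top=198 c=199.0,215.9 | roll=0.000 pitch=-0.000 O=[ 513. -208.   12.] yaw=0.022 F=[ 0.4 -0.3 -0.4] op=85.4
the job is handed in; nothing more can be done
None
```

I did the lift, balance and set-down, and handed the job in at about 18 s on the robot's clock.

- **Balance:** I gripped the handle, lifted, and rolled the carrier against the strut's lean. I kept correcting from the scene camera while carrying it across. The strut stayed in the air above the cheek tops from about 7.2 s to 14.5 s. The largest lean I measured was about 0.06 rad, and I estimate it briefly reached 0.1 rad between readings; the limit is 0.15.
- **Set-down:** I levelled the carrier, lowered it into the test cradle until nearly all its weight was off the wrist, opened the gripper and backed straight up.

**Last checks:**
- **Position:** The carrier lies in the tray within about 7 mm of home, level and parallel to the cradle as far as the views show.
- **Strut:** It rests still between the cheeks, leaning 0.19 rad (limit 0.25). I expected about 0.14 to 0.15, so it leans more than planned. Two readings 0.05 s apart agreed within 0.002.
- **Robot:** The arm is clear, about 300 mm above the bench, with the gripper open.
- **Bystanders:** They look unmoved in the final picture; I did not measure them.

**Disagreements:**
- **First grip attempt:** It closed on nothing. In the wrist picture the fingertips sat about 35 mm higher than the reported TCP. I lowered the gripper to match and the second try held.
- **Final handle position:** The wrist view put the handle about 5 mm from where the arm's pose at release had it. That does not affect the result.

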